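# Read the block height of a dry bath

### The job

Lift the loose black cap off the metal block of the dry bath and set it flat, right way up, in its white tray. Then take the height gauge out of its leaning stand and lower it gently over the bared block, upright and square, so that its two legs stand on the bath's deck on either side and its sprung foot rests on the middle of the block and shows its height. Let go of it there, and do not disturb the other things on the bench.

Things in the scene. Friction and masses are not known exactly. Their poses are not given: they have to be found in the camera images.
- bath: Dry bath (block heater), fixed to the bench: white box 140 (x) x 170 (y) x 75 mm high with a grey control panel sloping down in front (to local x = -130 mm). Origin on the bench directly under the block's centre; z up, -x to its front panel. Yaw and place vary.
- bath_deck (a point): Point on the bath's flat deck plane (75 mm above the bench), at the centre of the block; axes as the bath. The deck reaches 70 mm to either side in x and 85 mm in y; the gauge's legs stand on the two deck strips beside the block, at +y and -y.
- block: Plain aluminium block 96 (x) x 68 (y) x 60 mm, fixed in the bath and standing 20 to 40 mm above its deck (varies). Three 14 mm tube holes near each x end (hole centres 36 mm from the middle); the middle is plain and flat. Origin at the centre of its underside; axes as the bath.
- block_top (a point): Middle of the block's top face (block origin + 60 mm in z).
- cap: Loose black cap over the block, 110 (x) x 82 (y) x 48 mm high, 0.1 to 0.2 kg. Origin at the centre of its skirt's lower rim; skirt 14 mm deep (104 x 76 mm inside), top plate z = 14 to 20 mm, on it a grip ridge 60 long (x), 16 wide (y), z = 20 to 48 mm. At the start its top plate rests on the block's top; axes as the bath.
- tray: White open tray for the cap, fixed, 132 (x) x 104 (y) x 18 mm high, walls 4 mm (124 x 96 mm inside). Origin at the centre of its underside; the cap's long side goes along the tray's x, either way round. To the left or the right of the bath.
- tray_floor (a point): Centre of the tray's inner floor, 4 mm above the bench; axes as the tray.
- stand: Red leaning stand that holds the gauge, fixed, base 140 x 150 mm. Origin at the centre under it; -x is the way the gauge's top leans (towards the robot). The tray is on the other side of the bath.
- stand_seat (a point): Where the gauge's origin lies when in the stand, 45 mm above the bench; axes as the stand. There the gauge's z axis leans 0.45 rad (26 degrees) from vertical towards the stand's -x; its feet rest on a sloping floor square to it, its legs' -x faces on a back plate that reaches 76 mm up the gauge. It pulls out along its own z.
- gauge: Loose steel bridge gauge, 167 mm tall, 0.4 to 0.8 kg. Origin midway between the legs at the level of their bottoms; z up its column. Two legs 36 (x) x 16 (y) x 62 mm centred at y = +-58 mm (gap 100 mm), beam from z = 62 to 76 mm, column, black handle 20 (x) x 26 (y) mm from z = 125 to 167 mm. L-shaped sliding foot before the +x face (to x = 18 mm).
- gauge_grip (a point): Middle of the gauge's handle, 145 mm above the leg bottoms along the gauge's z; axes as the gauge.
- foot (a joint): The gauge's sprung sliding foot: 0 when fully out (sole level with the leg bottoms), grows in m as the foot is pushed up, to 0.05; a light spring (about 1 to 2 N) pushes it out. With the legs on the deck it reads the block's height above the deck.
- foot_sole (a point): Middle of the underside of the foot's sole (24 x 24 mm pad), on the gauge's axis.
- bottle: Bystander: white bottle, 62 mm diameter, 130 mm tall; origin under its centre.
- jar: Bystander: amber jar, 68 mm diameter, 85 mm tall; origin under its centre.
- tip_rack: Bystander: pipette tip rack 75 x 115 x 63 mm; origin under its centre.
- beaker: Bystander: white beaker, 64 mm diameter, 85 mm tall; origin under its centre.
- wipes_box: Bystander: cardboard box 70 x 120 x 50 mm; origin under its centre.
Mind the look-alikes: they are no part of the job. There is more than one size of the gauge; the one meant has the size given above.

How it is judged:
By the outcome, as a careful person would: the job done as asked, in the order asked, and still so for the second after the job is handed in, with the robot touching nothing.
It also fails if it takes over 62 s, if anything falls off the work surface, if the arm or the gripper's body presses on something with over 40 N, if the wrist force passes 120 N, or if a joint passes its speed limit or range.

### The arm

A 6-joint arm with a two-finger parallel gripper is mounted at the origin on the work surface. World frame = base frame: x ahead of the robot, y to its left, z up, the work surface at z = 0. Lengths are in m, angles in degrees, forces in N, time in s.
With the tool pointing down it reaches from about 0.375 to 0.75 m from the base axis. Payload 9 kg.
Tool frame: the origin (TCP) lies between the finger pads; the fingertips stand 19 mm ahead of it and the grasp point (between the pads) is the TCP (manip.tips_ahead is the z of the fingertips in the tool frame, in m); z points along the fingers, y is the line along which they close (so a half turn about z gives the same grasp; the last joint's range is limited). The gripper opens to 85 mm and grips with 20 to 120 N. Pads are 22 mm wide; open, the fingers measure 114 mm over their backs; the gripper's body (76 mm by 85 mm) begins 54 mm behind the grasp point. The pads swing forward as they close: fully open they stand 13 mm farther back than shut.
Start: joints at [-86.098, 5.964, 5.575, 89.605, 0, 77.527], TCP at [0.169, -0.576, 0.25] pointing down, gripper open.
Joint ranges: [-171.21, 171.21], [-48.23, 106.86], [-62.78, 66.21], [-105.2, 120.99], [-86.42, 89.51], [-180, 180]. Speed limits (degrees/s): [127.2, 127.2, 147.25, 180, 180, 180].

### API

Orientations are given as a 3x3 rotation matrix whose columns are the frame's x, y, z axes.
In Python, from workcell import manip gives the robot as it stands. Calls block until the motion is done:
- manip.move_ptp(position, orientation): joint-space move of the TCP to a pose.
- manip.move_straight(position, attitude=None, speed=0.15, contact_N=None): straight line of the TCP; attitude=None keeps the orientation; speed is the mean speed in m/s. With contact_N (N) it stops when the force on the tool has changed by that much, and returns True; else False.
- manip.set_joints(angles): joint-space move.
- manip.gripper_open() and manip.close(effort=None): open the fingers fully, or close them until they stop; effort is the grip in N (None keeps the last).
- manip.dwell(seconds).
- manip.solve_ik(position, orientation): joint angles nearest the present ones, or None.
- manip.capture(name): name is "side" or "top"; returns the picture (384x512x3 uint8, red, green, blue); there is no depth.
- manip.camera_params(name): a dict with "camera_matrix" (3x3 intrinsics, pixels), "R" (3x3) and "t" (3): a world point X has camera coordinates R X + t. Camera axes: x right, y down, z forward; pixel columns grow to the right and rows downward; lengths in m; the calibration is good to about 2 mm. A picture is of the moment at which its call begins. camera_params takes no time and is no camera call.
A pose or a line that the arm cannot do raises manip.Unreachable and nothing moves.
- manip.finish_job(): hands the job in; it is judged then, once.
Readings, each from a call of its own:
- manip.current_time_s(): time.
- manip.current_q(): joint angles.
- manip.current_joint_velocities(): joint speeds.
- manip.current_joint_efforts(): joint torques, N m.
- manip.current_ee_pos(): TCP position.
- manip.current_tool_rot(): TCP orientation.
- manip.current_ft_force(): force on the tool from outside, world axes, zero at the start.
- manip.current_ft_torque(): the same for the moment, N m.
- manip.current_gripper_width(): finger opening in m.
- manip.current_finger_force(): force on a finger pad.
Only numpy, scipy, OpenCV 4.12 (cv2) and the standard library are available. Lean on these libraries where they do the work, as an engineer would, in place of code of your own. Each camera call takes 0.05 s, during which the arm holds its last target. There are 200 camera calls.

## Working session

There is one attempt and no reset: what is moved stays moved. The work goes in short steps, each a Python script; the robot and the scene stay as the last script left them, time stands still between calls to the robot, and variables do not carry over. Pictures are saved under pics/ and viewed, at most 10 in all, crops included, and the job is handed in when it is done.

```bash
mkdir -p pics; ls; python3 - <<'E'
from workcell import manip
import cv2,numpy as np
for n in("side","top"):
    im=manip.capture(n); cv2.imwrite(f"pics/{n}0.png",cv2.resize(im[:,:,::-1],(800,600),interpolation=cv2.INTER_CUBIC)); cv2.imwrite(f"raw_{n}.png",im[:,:,::-1])
    p=manip.camera_params(n); print(n,p["camera_matrix"],p["R"],p["t"])
E
```

```text
pics
side [[365.27368943   0.         252.98165717]
 [  0.         365.27368943 197.84761458]
 [  0.           0.           1.        ]] [[-0.75890305 -0.65118912  0.00434566]
 [-0.46584045  0.53820843 -0.70237053]
 [ 0.45503718 -0.53505552 -0.71179826]] [0.45690023 0.27317328 1.10797125]
top [[426.81678967   0.         254.80536254]
 [  0.         426.81678967 197.04100231]
 [  0.           0.           1.        ]] [[-2.52228468e-02 -9.99676482e-01 -3.27713387e-03]
 [-9.92498509e-01  2.54337521e-02 -1.19581917e-01]
 [ 1.19626579e-01  2.36354114e-04 -9.92818929e-01]] [0.10119993 0.55760026 1.4210668 ]
```

View pics/top0.png

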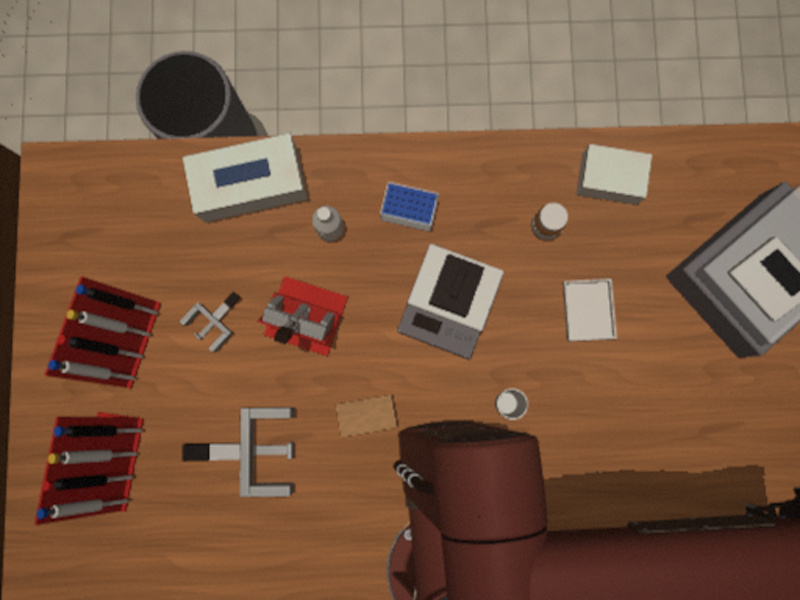

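View pics/side0.png

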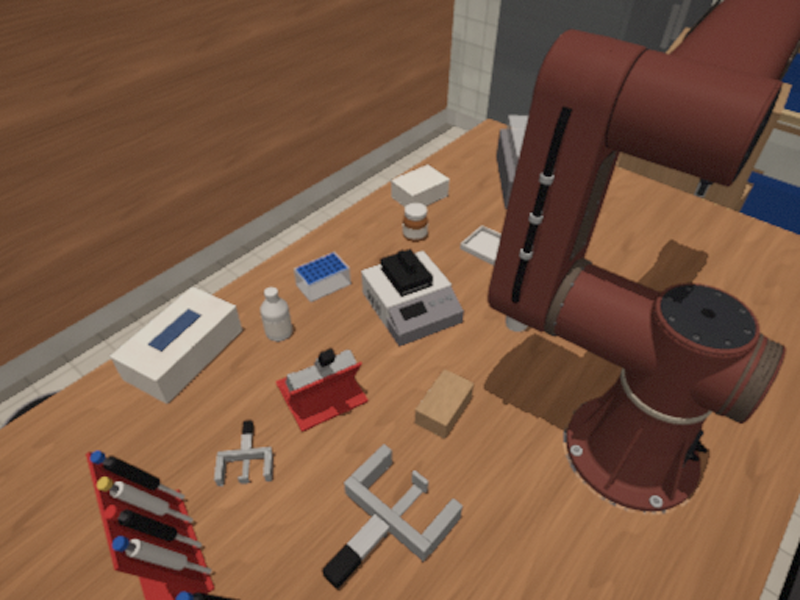

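Top view: the bath with its cap is at (450,300), the tray at (590,310) and the red stand at (303,318). Things that could be taken for the gauge:
- the one leaning in the red stand, top (303,320)
- a small one lying at (215,322)
- a large one lying at (245,452)

By the description the gauge is the one in the stand. Next I'll check that in a close crop.

```bash
python3 - <<'E'
import cv2,numpy as np
t=cv2.imread("raw_top.png"); s=cv2.imread("raw_side.png")
def crop(im,x0,y0,w,h,k,step=10):
    c=cv2.resize(im[y0:y0+h,x0:x0+w],None,fx=k,fy=k,interpolation=cv2.INTER_CUBIC)
    for x in range((x0//step+1)*step,x0+w,step):
        cv2.line(c,((x-x0)*k,0),((x-x0)*k,5),(0,255,0),1); cv2.putText(c,str(x),((x-x0)*k-9,15),0,.35,(0,255,0),1)
    for y in range((y0//step+1)*step,y0+h,step):
        cv2.line(c,(0,(y-y0)*k),(5,(y-y0)*k),(0,255,0),1); cv2.putText(c,str(y),(6,(y-y0)*k+4),0,.35,(0,255,0),1)
    return c
a=crop(t,162,172,66,60,6); b=crop(t,250,150,76,84,5); 
c=crop(t,352,170,48,56,5)
d=crop(s,172,215,66,60,6); 
M=np.zeros((600,800,3),np.uint8)
M=np.zeros((600,800,3),np.uint8)
a=crop(t,162,172,66,58,6)
M[0:348,0:396]=a; M[0:348,400:796]=crop(s,172,218,66,58,6)
M=M[:348]
cv2.imwrite("pics/c1.png",M)
M=np.zeros((590,800,3),np.uint8)
M[:504,:456]=crop(t,250,150,76,84,6); M[:420,460:796]=crop(t,352,168,48,60,7)[:420]
cv2.imwrite("pics/c2.png",M)
E
```

```text
(no output)
```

View pics/c1.png

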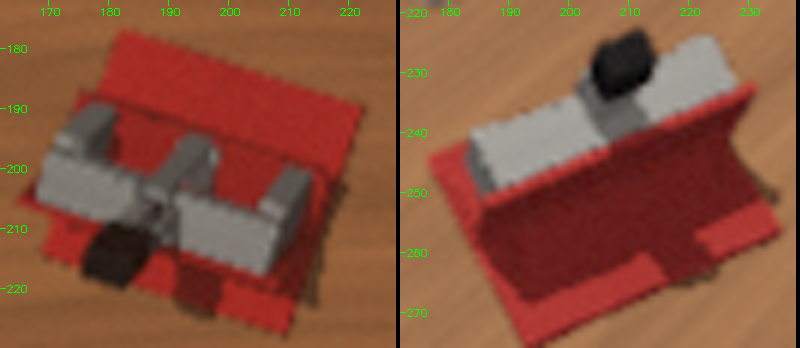

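View pics/c2.png

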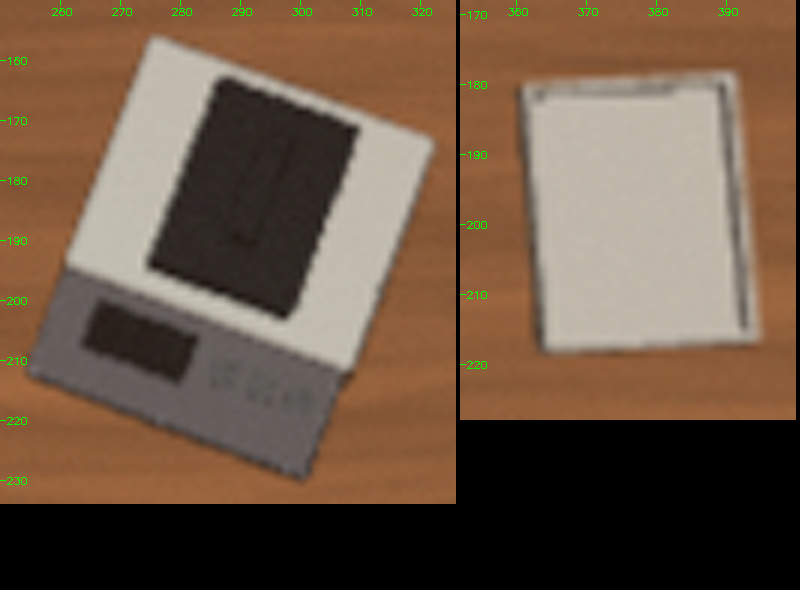

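The crops show the gauge in the red stand, with its handle at top (181,214) and side (207,228) and its beam and legs at the given proportions. I read off the bath and cap corners, the tray rim and the stand base corners. Next I'll fit poses.

```bash
cat > h.py <<'E'
import numpy as np
from workcell import manip
from scipy.optimize import least_squares
C={n:manip.camera_params(n) for n in("top","side")}
def proj(n,X):
    c=C[n]; p=(np.atleast_2d(X)@c["R"].T+c["t"])@c["camera_matrix"].T; return p[:,:2]/p[:,2:]
def Rz(a): c,s=np.cos(a),np.sin(a); return np.array([[c,-s,0],[s,c,0],[0,0,1.]])
def Ry(a): c,s=np.cos(a),np.sin(a); return np.array([[c,0,s],[0,1,0],[-s,0,c]])
def fit(local,obs,x0,zfree=False,z=0):
    # obs: list of (cam, px); pose x,y,yaw(,z)
    f=lambda v:np.concatenate([proj(n,Rz(v[2])@l+[v[0],v[1],v[3] if zfree else z])[0]-p for l,(n,p) in zip(np.array(local,float),obs)])
    r=least_squares(f,list(x0)+([0.1] if zfree else [])); return r.x,np.sqrt(np.mean(r.fun**2))
def tri(pt,ps):
    return least_squares(lambda X:np.r_[proj("top",X)[0]-pt,proj("side",X)[0]-ps],[.5,0,.1]).x
E
python3 - <<'E'
from h import *
np.set_printoptions(precision=4,suppress=True)
sq=lambda a,b,z:[[a,b,z],[a,-b,z],[-a,-b,z],[-a,b,z]]
T=lambda l:[("top",np.array(p)-0.) for p in l]
print("bath",fit(sq(.07,.085,.075),T([(275.3,156),(322.3,173.8),(308.3,212),(261,194.2)]),(.55,0,-.3)))
capo=T([(286.5,162.8),(310,171.2),(298.2,203.3),(274.5,194.7)])
for h in(.02,.03,.04): print("cap",h,fit(sq(.055,.041,0),capo,(.55,0,-.3),z=.075+h+.006))
print("tray",fit(sq(.066,.052,.018),T([(361.4,180),(391.4,178.3),(395.1,216.6),(364.3,218.3)]),(.55,-.3,0)))
v,e=fit(sq(.07,.075,.004),T([(182,176.7),(222.8,190),(210,228.2),(169,214.8)]),(.5,.3,-.3)); print("stand",v,e)
P=lambda l:Rz(v[2])@(Ry(-.45)@np.array(l)+[0,0,.045])+[v[0],v[1],0]
print("handle centre pred",P([0,0,.146]),"tri",tri((181.7,214.5),(207.3,228.3)))
for l in([0,0,.146],[-.01,.066,.076],[-.01,-.066,.076],[.01,.066,.076],[.01,-.066,.076]): print(l,proj("top",P(l)),proj("side",P(l)))
print(C["top"]["R"].T@-C["top"]["t"])
E
```

```text
bath (array([ 0.596 , -0.0367, -0.3891]), np.float64(0.45215308535859233))
cap 0.02 (array([ 0.5951, -0.0365, -0.3832]), np.float64(0.31234454021848856))
cap 0.03 (array([ 0.5936, -0.0356, -0.3832]), np.float64(0.2506085368519338))
cap 0.04 (array([ 0.5921, -0.0347, -0.3832]), np.float64(0.22667213025202518))
tray (array([ 0.547 , -0.3368,  0.0276]), np.float64(0.15488039197592704))
stand [ 0.5504  0.2919 -0.3381] 0.08765773141983992
handle centre pred [0.4905 0.313  0.1765] tri [0.4987 0.3152 0.1751]
[0, 0, 0.146] [[181.3151 215.9121]] [[211.3361 229.2368]]
[-0.01, 0.066, 0.076] [[167.8011 204.8964]] [[189.6432 247.6256]]
[-0.01, -0.066, 0.076] [[206.5568 217.4675]] [[229.4831 230.3814]]
[0.01, 0.066, 0.076] [[169.0998 199.3095]] [[186.8898 241.579 ]]
[0.01, -0.066, 0.076] [[208.0481 211.9198]] [[226.6765 224.6578]]
[0.386  0.0866 1.4779]
```

```bash
python3 - <<'E'
from h import *; import cv2
s=cv2.imread("raw_side.png"); x0,y0,k=220,145,8
c=cv2.resize(s[y0:y0+72,x0:x0+98],None,fx=k,fy=k,interpolation=cv2.INTER_CUBIC)
D=lambda P,col:cv2.polylines(c,[np.int32((proj("side",P)-[x0,y0]+.5)*k)],True,col,1)
sq=lambda a,b,z:np.array([[a,b,z],[a,-b,z],[-a,-b,z],[-a,b,z]])
R=Rz(-.3845)
D(sq(.07,.085,.075)@R.T+[.596,-.0367,0],(255,255,0))
for h,p,col in((.02,(.5951,-.0365),(0,0,255)),(.03,(.5936,-.0356),(0,255,0)),(.04,(.5921,-.0347),(255,0,0))):
    D(sq(.055,.041,.075+h+.006)@R.T+[*p,0],col); D(sq(.03,.008,.075+h+.034)@R.T+[*p,0],col)
cv2.imwrite("pics/c3.png",c)
for p in([.547,-.337,.05],[.594,-.036,.15]): 
  for y in(-.3845,-.3845+np.pi): print(manip.solve_ik(p,Rz(y)@np.diag([1,-1,-1.])))
th=-.338; G=Rz(th)@Ry(-.45)
for f in(np.diag([1,-1,-1.]),np.diag([-1,1,-1.])): print(manip.solve_ik([.4905,.313,.175],G@f),manip.solve_ik([.594,-.036,.22],Rz(-.3845)@f))
E
```

```text
[-43.27421135  16.65975108  -3.41874947  69.92149945   0.
 158.75601587]
[-43.27421135  16.65975108  -3.41874947  69.92149945   0.
 -21.24398413]
[ -16.04703453    5.37867357   -5.46912064   79.15220579    0.
 -174.0168073 ]
[-16.04703453   5.37867357  -5.46912064  79.15220579   0.
   5.9831927 ]
[  28.85990939  -16.11745576  -26.77758215   61.50122176  -18.92845898
 -134.77140888] [ -16.04703453    4.85685795    1.25334947   86.39649152    0.
 -174.0168073 ]
[ 28.85990939 -16.11745576 -26.77758215  61.50122176 -18.92845898
  45.22859112] [-16.04703453   4.85685795   1.25334947  86.39649152   0.
   5.9831927 ]
```

View pics/c3.png

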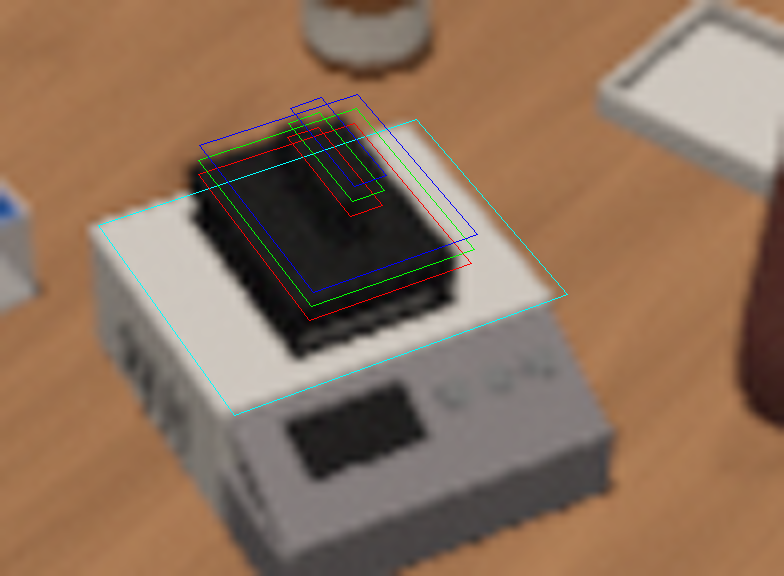

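The overlay shows the cap sitting low (block about 20–25 mm above the deck) and a consistent offset of about half a pixel from my crop reading, so I'm correcting for that. The cap comes first.

```bash
cat > cap.py <<'E'
from h import *
np.set_printoptions(precision=4,suppress=True)
D=np.diag([1,-1,-1.]); R=Rz(-.386+np.pi)@D; x,y=.597,-.0345
manip.move_ptp([x,y,.2],R); manip.move_straight([x,y,.127],speed=.12)
manip.close(40); print(manip.current_gripper_width(),manip.current_finger_force(),manip.current_ee_pos())
f0=manip.current_ft_force()
manip.move_straight([x,y,.2]); print("w",manip.current_gripper_width(),manip.current_ft_force()-f0,manip.current_time_s())
import cv2
for n in("side","top"): cv2.imwrite(f"raw_{n}2.png",manip.capture(n)[:,:,::-1])
a=cv2.imread("raw_side2.png")[110:230,170:330]; cv2.imwrite("pics/s2.png",cv2.resize(a,None,fx=5,fy=5,interpolation=cv2.INTER_CUBIC))
E
python3 cap.py
```

```text
0.015226735796919601 40.21153450012207 [ 0.5971 -0.0346  0.1272]
w 0.015503389954606366 [ 0.155  -1.144  -5.2775] 4.5917
```

View pics/s2.png

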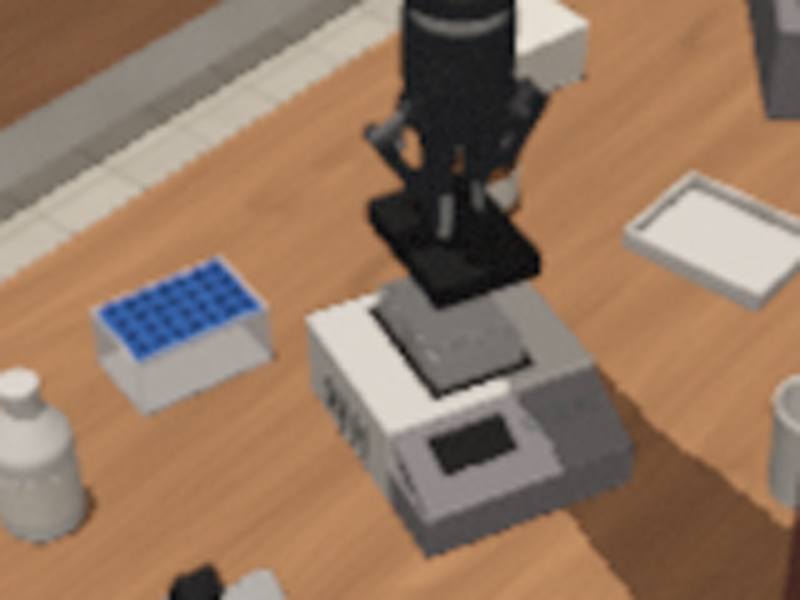

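The cap is held level at crop (455,245) and the bared block shows at (450,340). Next it goes into the tray.

```bash
cat > place.py <<'E'
from h import *
import cv2
np.set_printoptions(precision=4,suppress=True)
D=np.diag([1,-1,-1.]); R=Rz(.0276+np.pi)@D; x,y=.5484,-.3352
manip.move_ptp([x,y,.16],R); manip.move_straight([x,y,.075],speed=.12)
print(manip.move_straight([x,y,.035],speed=.03,contact_N=4),manip.current_ee_pos())
manip.gripper_open(); manip.move_straight([x,y,.2],speed=.25)
G=Rz(-.338)@Ry(-.45); p=np.array([.492,.3145,.175])+G[:,2]*.09
manip.move_ptp(p,G@np.diag([-1,1,-1.])); print(manip.current_time_s(),manip.current_ee_pos(),manip.current_q())
for n in("side","top"): cv2.imwrite(f"raw_{n}3.png",manip.capture(n)[:,:,::-1])
t=cv2.imread("raw_top3.png"); s=cv2.imread("raw_side3.png")
k=5
M=np.zeros((600,800,3),np.uint8)
M[:325,:790]=cv2.resize(t[155:220,242:400],None,fx=k,fy=k,interpolation=cv2.INTER_CUBIC)
M[330:600,:400]=cv2.resize(s[190:280,160:280],(360,270),interpolation=cv2.INTER_CUBIC)[:, :400] if 0 else cv2.resize(s[195:276,155:275],(400,270),interpolation=cv2.INTER_CUBIC)
M[330:600,400:]=cv2.resize(t[155:236,150:270],(400,270),interpolation=cv2.INTER_CUBIC)
cv2.imwrite("pics/c4.png",M)
E
python3 place.py
```

```text
True [ 0.5483 -0.3351  0.0444]
11.525 [0.4555 0.327  0.2559] [ 32.3563 -18.6666 -20.3662  71.6792 -19.9857  48.8191]
```

View pics/c4.png

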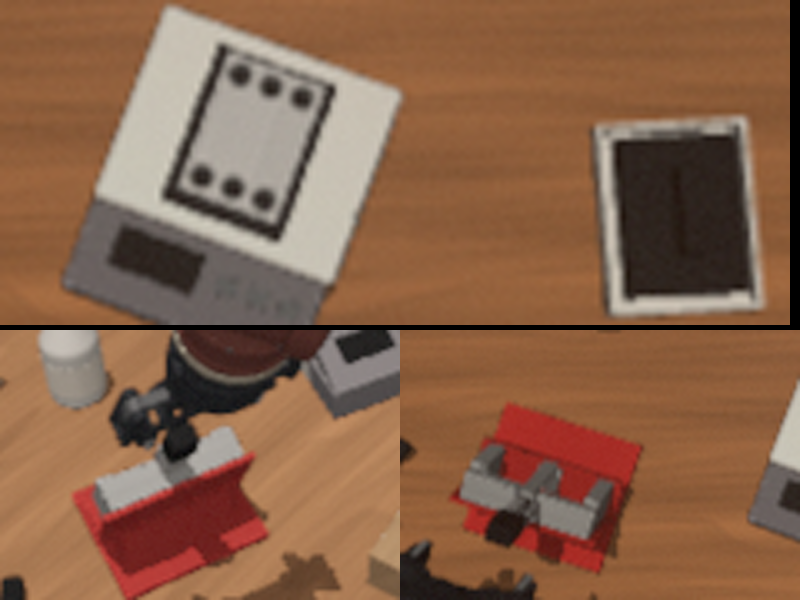

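The cap lies flat in the tray, with even margins around it at (680,215), and the gripper is lined up behind the gauge handle. From the six block holes, at (240,75) to (263,199) in the crop, I'll fix the block centre. Then I'll take the gauge.

```bash
cat > gauge.py <<'E'
from h import *
import cv2
np.set_printoptions(precision=4,suppress=True)
px=np.array([(240,75),(270,87),(302,98),(202,176),(233,188),(263,199)])/5+[242,155]-.5
f=lambda v:np.concatenate([(proj("top",Rz(v[2])@[sx*.036,sy*v[3],.101]+[v[0],v[1],0])[0]-p) for (sx,sy),p in zip([(1,1),(1,0),(1,-1),(-1,1),(-1,0),(-1,-1)],px)])
r=least_squares(f,[.59,-.03,-.38,.02]); print("holes",r.x,np.sqrt(np.mean(r.fun**2)))
sq=lambda a,b,z:[[a,b,z],[a,-b,z],[-a,-b,z],[-a,b,z]]
pd=np.array([(168,4),(402,94),(329,284),(94,196)])/5+[242,155]-.5
print("deck",fit(sq(.07,.085,.075),[("top",p) for p in pd],(.55,0,-.3)))
G=Rz(-.338)@Ry(-.45); p=np.array([.492,.3145,.175]); F=np.diag([-1,1,-1.])
print("c",manip.move_straight(p,speed=.08,contact_N=8),manip.current_ee_pos()-p)
manip.close(100); print(manip.current_gripper_width(),manip.current_ee_pos()-p,manip.current_ft_force())
manip.move_straight(p+G[:,2]*.1,speed=.1); print("out",manip.current_ft_force(),manip.current_gripper_width(),manip.current_finger_force())
U=Rz(-.386)@F
manip.move_straight([.48,.28,.33],attitude=U,speed=.12)
print(manip.current_time_s(),manip.current_q())
for n in("side","top"): cv2.imwrite(f"raw_{n}4.png",manip.capture(n)[:,:,::-1])
s=cv2.imread("raw_side4.png"); cv2.imwrite("pics/s4.png",cv2.resize(s[110:290,100:340],(800,600),interpolation=cv2.INTER_CUBIC))
E
python3 gauge.py
```

```text
holes [ 0.5985 -0.0351 -0.3901  0.0214] 0.10114626119855533
deck (array([ 0.598 , -0.0348, -0.3952]), np.float64(0.4838649850914765))
c False [0.0002 0.0003 0.0007]
0.024648719943183982 [0.0002 0.0003 0.0002] [ 0.923   2.7708 -0.1179]
out [ 0.3142 -0.1338 -7.1646] 0.02493890439863067 98.92554044723511
15.4917 [16.7973  0.1577  7.8826 97.7024 -0.0449 38.9118]
```

View pics/s4.png

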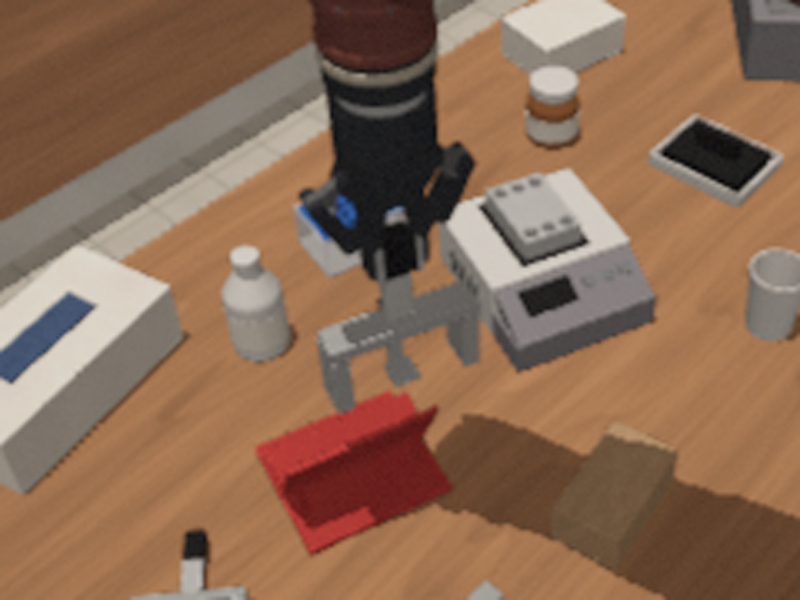

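The gauge hangs upright at (400,330), clear of the stand, and the bystanders are untouched. I'll hover over the block and overlay the predicted outlines in both cameras to check the hold.

```bash
cat > hover.py <<'E'
from h import *
import cv2
F=np.diag([-1,1,-1.]); U=Rz(-.39)@F; P=np.array([.5982,-.035,.285])
manip.move_straight(P,attitude=U,speed=.15); print(manip.current_ee_pos(),manip.current_time_s())
e=np.array(manip.current_ee_pos()); R=np.array(manip.current_tool_rot())@F
rect=lambda x0,x1,y0,y1,z:np.array([[x0,y0,z],[x0,y1,z],[x1,y1,z],[x1,y0,z]])
M=[]
for n,(x0,y0) in(("side",(205,95)),("top",(252,130))):
    im=manip.capture(n)[:,:,::-1]; cv2.imwrite(f"raw_{n}5.png",im); k=5
    c=cv2.resize(im[y0:y0+118,x0:x0+79],None,fx=k,fy=k,interpolation=cv2.INTER_CUBIC)
    D=lambda A,col:cv2.polylines(c,[np.int32((proj(n,A)-[x0,y0]+.5)*k)],True,col,1)
    for s in(1,-1): D(rect(-.018,.018,s*.058-.008,s*.058+.008,-.145)@R.T+e,(0,255,0))
    D(rect(-.018,-.018,-.066,.066,0)*[1,1,0]@R.T*0+0 if 0 else np.array([[-.018,-.066,-.145],[-.018,.066,-.145],[-.018,.066,-.069],[-.018,-.066,-.069]])@R.T+e,(0,255,255))
    D(rect(-.01,.01,-.013,.013,-.02)@R.T+e,(255,0,255))
    B=Rz(-.39); D(rect(-.048,.048,-.034,.034,.101)@B.T+[P[0],P[1],0],(0,0,255)); D(rect(-.07,.07,-.085,.085,.075)@B.T+[P[0],P[1],0],(255,255,0))
    M.append(c)
cv2.imwrite("pics/c5.png",np.hstack(M))
E
python3 hover.py
```

```text
[ 0.59813702 -0.03448217  0.28518398] 18.0083
```

View pics/c5.png

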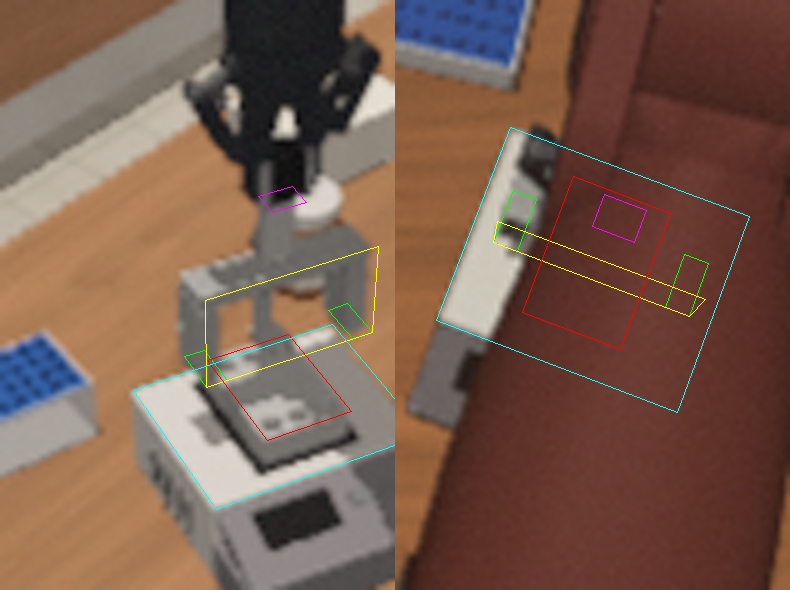

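Deck and block outlines agree well, but the held gauge's legs seem to sit off the prediction (left leg bottom at (190,365) against (206,387)). That suggests a tilt in the grip, so I'll quantify it with a silhouette fit on the earlier picture, where the gauge hangs over wood.

```bash
cat > sil.py <<'E'
from h import *
import cv2
from scipy.optimize import minimize
np.set_printoptions(precision=4,suppress=True)
im=cv2.imread("raw_side4.png"); hsv=cv2.cvtColor(im,cv2.COLOR_BGR2HSV)
F=np.diag([-1,1,-1.]); e=np.array([.48,.28,.33]); R0=Rz(-.386)
def boxes(tb): 
    return [(-.018,.018,.05,.066,0,.062),(-.018,.018,-.066,-.05,0,.062),(-tb,tb,-.066,.066,.062,.076),(-.008,.008,-.010,.010,.076,.12)]
K=6; x0,y0,w,h=190,185,62,52   # window
def mask(v):
    a,dx,dz,tb=v; m=np.zeros((h*K,w*K),np.uint8)
    for b in boxes(tb):
        P=np.array([[b[i],b[2+j],b[4+k]] for i in(0,1) for j in(0,1) for k in(0,1)])-[0,0,.145]
        P=P@Ry(a).T+[dx,0,dz]
        q=np.int32((proj("side",P@R0.T+e)-[x0,y0]+.5)*K); cv2.fillConvexPoly(m,cv2.convexHull(q),1)
    return m
obs=(cv2.resize(hsv[y0:y0+h,x0:x0+w,1],None,fx=K,fy=K,interpolation=cv2.INTER_CUBIC)<70).astype(np.uint8)
obs=obs
# ignore bath (right side) and the foot region
ign=np.zeros_like(obs); ign[:, int((242-x0)*K):]=1
hull=lambda y,z:None
def cost(v):
    m=mask(v); ig=ign.copy()
    # foot: ignore the central gap
    P=np.array([[x,y,z] for x in(-.0,.02) for y in(-.016,.016) for z in(-.145,-.083)])@Ry(v[0]).T+[v[1],0,v[2]]
    q=np.int32((proj("side",P@R0.T+e)-[x0,y0]+.5)*K); f=np.zeros_like(m); cv2.fillConvexPoly(f,cv2.convexHull(q),1)
    ig=(ig|f)&(1-m*0)
    ok=(ig==0); return 1-(m&obs)[ok].sum()/((m|obs)[ok].sum())
best=min((( cost((a,dx,dz,tb)),a,dx,dz,tb) for a in np.radians(range(-14,15,2)) for dx in(-.01,0,.01) for dz in(-.01,0,.01) for tb in(.008,.012,.018)))
r=minimize(cost,best[1:],method="Nelder-Mead",options=dict(initial_simplex=np.array(best[1:])+np.vstack([np.zeros(4),np.diag([.04,.004,.004,.003])])))
print(best,r.x,np.degrees(r.x[0]),r.fun,"zero:",cost((0,0,0,r.x[3])),"foot z push",)
m=mask(r.x); vis=cv2.resize(im[y0:y0+h,x0:x0+w],None,fx=K,fy=K,interpolation=cv2.INTER_CUBIC)
def dr(mm,col):
    v=vis.copy(); c,_=cv2.findContours(mm,cv2.RETR_LIST,2); cv2.drawContours(v,c,-1,col,1); return v
A=np.vstack([dr(m,(0,255,0))]); B=dr(mask((0,0,0,r.x[3])),(0,0,255))
cv2.imwrite("pics/c6.png",cv2.resize(np.hstack([A,B]),None,fx=1.07,fy=1.07))
E
python3 sil.py
```

```text
(np.float64(0.3654022307236381), np.float64(0.0), 0.01, -0.01, 0.012) [ 0.0263  0.0109 -0.0077  0.0137] 1.505436621617949 0.33917845117845113 zero: 0.38195384901351603 foot z push
```

View pics/c6.png

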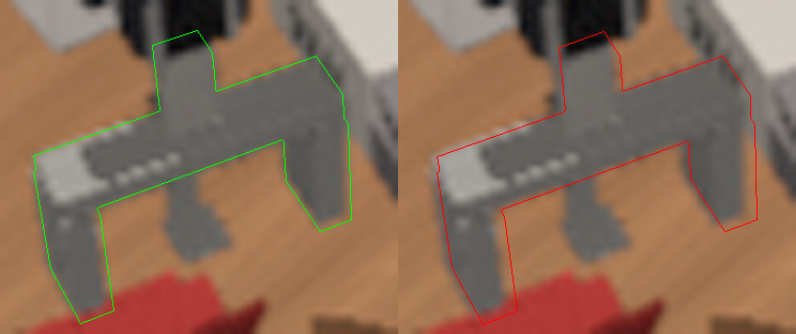

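In the overlay the beam agrees and the leg ends are within about 1–2 px, so any tilt is small. The low-saturation mask was polluted by other grey items, so I'll refit numerically with a cleaner mask.

```bash
cat > sil2.py <<'E'
exec(open("sil.py").read().split("obs=(cv2")[0])
S=cv2.resize(im[y0:y0+h,x0:x0+w].astype(np.float32),None,fx=K,fy=K,interpolation=cv2.INTER_LINEAR)
chroma=S[:,:,2]-S[:,:,0]   # R-B
s=1.07*K
g=lambda x,y:round(float(chroma[int(y/1.07),int(x/1.07)]))
print("gauge",g(75,260),g(320,190),g(250,110),g(130,160),"wood",g(20,250),g(250,200),g(130,260),"stand",g(180,300))
thr=(np.median([g(75,260),g(320,190),g(250,110)])+np.median([g(20,250),g(250,200),g(130,260)]))/2
obs=(chroma<thr).astype(np.uint8)
ok=np.ones_like(obs)
def ig(pts): cv2.fillPoly(ok,[np.int32(np.array(pts)/1.07)],0)
ig([(0,0),(400,0),(400,80),(352,80),(330,45),(217,75),(217,85),(160,103),(145,103),(20,142),(0,142)])  # above the beam
ig([(345,0),(400,0),(400,170),(352,170)])
ig([(120,215),(120,190),(265,140),(265,340),(120,340)])  # foot gap, below beam (approx.)
ok[int(300/1.07):,int(100/1.07):]=0
def cost(v):
    m=mask((v[0],v[1],v[2],.011)); o=ok==1
    return 1-(m&obs)[o].sum()/((m|obs)[o].sum())
out=[]
for a in np.radians(range(-10,11,2)):
    f=lambda u:cost((a,u[0],u[1]))
    r=minimize(f,[0.004,0],method="Nelder-Mead",options=dict(initial_simplex=np.array([[0,0],[.008,0],[0,.008]])))
    out.append((round(float(np.degrees(a))),r.x,round(r.fun,4)))
for o in out: print(*o)
print("zero",cost((0,0,0)))
E
python3 sil2.py
```

```text
gauge 6 6 7 6 wood 84 86 86 stand 123
-10 [-0.0085 -0.0025] 0.1069
-8 [-0.0039 -0.0039] 0.0983
-6 [-0.0004 -0.0044] 0.0906
-4 [ 0.0029 -0.0047] 0.0868
-2 [ 0.0068 -0.0061] 0.0844
0 [ 0.0108 -0.0075] 0.0942
2 [ 0.0138 -0.0075] 0.1045
4 [ 0.0183 -0.0101] 0.1157
6 [ 0.0209 -0.01  ] 0.1267
8 [ 0.0249 -0.0111] 0.1403
10 [ 0.0276 -0.0117] 0.1542
zero 0.19161320193134468
```

The fit suggests a tilt of about 3° (legs forward), which is poorly conditioned from this viewpoint. I'll turn the gauge edge-on to the side camera over bare bench and measure the tilt directly.

```bash
cat > sil3.py <<'E'
from h import *
import cv2,sys
from scipy.optimize import minimize
np.set_printoptions(precision=4,suppress=True)
F=np.diag([-1,1,-1.])
def bx(b): return np.array([[b[i],b[2+j],b[4+k]] for i in(0,1) for j in(0,1) for k in(0,1)])-[0,0,.145]
BOX=[bx(b) for b in[(-.018,.018,.05,.066,0,.062),(-.018,.018,-.066,-.05,0,.062),(-.011,.011,-.066,.066,.062,.076),(-.012,.018,-.012,.012,0,.006),(.010,.018,-.01,.01,0,.076)]]
K=6
def meas(im,e,R0,tag):
    q=proj("side",np.vstack(BOX)@R0.T+e); x0,y0=np.int32(q.min(0)-8); x1,y1=np.int32(q.max(0)+8)
    S=cv2.resize(im[y0:y1,x0:x1].astype(np.float32),None,fx=K,fy=K,interpolation=cv2.INTER_LINEAR)
    obs=((S[:,:,2]-S[:,:,0])<46).astype(np.uint8)
    def mask(v,boxes=BOX):
        m=np.zeros_like(obs)
        for P in boxes:
            P=P@Ry(v[0]).T+[v[1],0,v[2]]
            cv2.fillConvexPoly(m,cv2.convexHull(np.int32((proj("side",P@R0.T+e)-[x0,y0]+.5)*K)),1)
        return m
    # ignore all that lies above the beam
    up=cv2.dilate(mask((0,0,0),[bx((-.03,.03,-.02,.02,.077,.25))]),np.ones((3,3)))
    roi=cv2.dilate(mask((0,0,0)),np.ones((6*K+1,6*K+1)))&(1-up)==1
    cost=lambda v:1-(mask(v)&obs)[roi].sum()/(mask(v)|obs)[roi].sum()
    res=[]
    for a in np.radians(range(-8,9,2)):
        r=minimize(lambda u:cost((a,*u)),[0,0],method="Nelder-Mead",options=dict(initial_simplex=np.array([[0,0],[.008,0],[0,-.008]])))
        res.append((r.fun,a,*r.x)); print(tag,round(np.degrees(a)),r.x,round(r.fun,4))
    b=min(res); r=minimize(cost,b[1:],method="Nelder-Mead",options=dict(initial_simplex=np.array(b[1:])+np.vstack([np.zeros(3),np.diag([.03,.004,.004])])))
    print(tag,"best deg",np.degrees(r.x[0]),r.x[1:],r.fun); return r.x
if __name__=="__main__":
    az=np.radians(40)
    manip.move_straight([.48,.28,.33],attitude=Rz(az)@F,speed=.15)
    manip.dwell(.3); im=manip.capture("side")[:,:,::-1]; cv2.imwrite("raw_side6.png",im)
    e=np.array(manip.current_ee_pos()); R=np.array(manip.current_tool_rot())@F; print(e,manip.current_time_s())
    meas(im,e,R,"prof")
    meas(cv2.imread("raw_side4.png"),np.array([.48,.28,.33]),Rz(-.386),"front")
E
python3 sil3.py
```

```text
[0.48   0.2799 0.33  ] 20.875
prof -8 [-0.008  -0.0047] 0.1285
prof -6 [-0.0043 -0.0037] 0.119
prof -4 [-0.0009 -0.0027] 0.1015
prof -2 [ 0.0029 -0.0028] 0.0871
prof 0 [ 0.0066 -0.0025] 0.0868
prof 2 [ 0.0102 -0.0027] 0.1029
prof 4 [ 0.0138 -0.0035] 0.1326
prof 6 [ 0.0197 -0.0042] 0.1621
prof 8 [ 0.0246 -0.0049] 0.1848
prof best deg -0.07061553229674157 [ 0.0064 -0.0031] 0.08574879227053145
front -8 [-0.0048 -0.0044] 0.2287
front -6 [-0.0011 -0.0069] 0.2164
front -4 [ 0.0035 -0.0064] 0.2068
front -2 [ 0.0068 -0.0061] 0.2005
front 0 [ 0.0114 -0.0076] 0.2074
front 2 [ 0.0145 -0.0073] 0.2187
front 4 [ 0.0185 -0.0096] 0.2335
front 6 [ 0.0222 -0.0104] 0.2466
front 8 [ 0.0267 -0.0122] 0.2605
front best deg -2.0 [ 0.0068 -0.0061] 0.2004700434965624
```

The edge-on view gives a tilt of about -1° ± 1°, with the gauge offset about +5 mm in its x and 3–4 mm low in the grip. I'll correct for both and lower with a contact stop.

```bash
cat > lower.py <<'E'
from h import *
import cv2
np.set_printoptions(precision=4,suppress=True)
F=np.diag([-1,1,-1.]); B=Rz(-.39); U=B@Ry(np.radians(1.))@F
c=np.array([.5982,-.035,0])-B[:,0]*.005
manip.move_straight(c+[0,0,.30],attitude=U,speed=.15)
manip.move_straight(c+[0,0,.255],speed=.1); f0=manip.current_ft_force()
print(manip.move_straight(c+[0,0,.215],speed=.02,contact_N=5),manip.current_ee_pos(),manip.current_ft_force()-f0,manip.current_ft_torque(),manip.current_time_s())
cv2.imwrite("raw_side7.png",manip.capture("side")[:,:,::-1])
E
python3 lower.py
```

```text
True [ 0.5935 -0.0327  0.2224] [-0.2455  1.6804 11.3863] [0.0254 0.1256 0.0123] 25.3167
```

Contact came at TCP z = 0.2224, which is where the legs should meet the deck. I'll ease the grip so it settles, then release and retreat.

```bash
cat > rel.py <<'E'
from h import *
import cv2
np.set_printoptions(precision=4,suppress=True)
manip.close(20); manip.dwell(.3); p=np.array(manip.current_ee_pos())
print("ft",manip.current_ft_force())
manip.gripper_open(); manip.move_straight(p+[0,0,.12],speed=.1); manip.move_ptp([.42,-.25,.35],manip.current_tool_rot())
manip.dwell(.5); print(manip.current_time_s(),manip.current_ft_force())
for n in("side","top"): cv2.imwrite(f"raw_{n}8.png",manip.capture(n)[:,:,::-1])
# check: fit of the standing gauge, all visible pixels, deck height known
from sil3 import BOX,bx
allb=BOX+[bx((-.01,.01,-.013,.013,.125,.167)),bx((-.006,.006,-.009,.009,.076,.125))]
a={n:cv2.imread(f"raw_{n}8.png") for n in("side","top")}; b={n:cv2.imread(f"raw_{n}3.png") for n in("side","top")}
from scipy.optimize import minimize
K=4
def setup(n):
    q=proj(n,np.vstack(allb)@Rz(-.39).T+[.5982,-.035,.22]); x0,y0=np.int32(q.min(0)-8); x1,y1=np.int32(q.max(0)+8)
    A,Bk=[cv2.resize(i[n][y0:y1,x0:x1].astype(np.float32),None,fx=K,fy=K) for i in(a,b)]
    return x0,y0,(np.abs(A-Bk).max(2)>35).astype(np.uint8)
S={n:setup(n) for n in a}
def cost(v):
    t=0
    R=Rz(v[2])@Ry(v[3])
    for n,(x0,y0,o) in S.items():
        m=np.zeros_like(o)
        for P in allb: cv2.fillConvexPoly(m,cv2.convexHull(np.int32((proj(n,(P+[0,0,.145])@R.T+[v[0],v[1],.075])-[x0,y0]+.5)*K)),1)
        t+=1-(m&o).sum()/(m|o).sum()
    return t
v0=np.array([.5982,-.035,-.39,0])
r=minimize(cost,v0,method="Nelder-Mead",options=dict(initial_simplex=v0+np.vstack([np.zeros(4),np.diag([.008,.008,.06,.05])])))
d=Rz(-.39).T@np.r_[r.x[:2]-v0[:2],0]
print("gauge",r.x,"cost",cost(v0),r.fun,"offset in bath axes",d)
E
python3 rel.py
```

```text
ft [0.0517 1.4381 5.4054]
29.4417 [-0.3226  0.3504  0.1344]
gauge [ 0.5958 -0.0347 -0.3803 -0.0115] cost 1.198342639135878 1.146918855065282 offset in bath axes [-0.0024 -0.0006  0.    ]
```

No views are left, so I'll do one last numeric check: compare the black handle's position and the undisturbed bystanders, before and after.

```bash
python3 - <<'E'
from h import *; import cv2
for n in("side","top"):
    im=cv2.imread(f"raw_{n}8.png"); im0=cv2.imread(f"raw_{n}3.png" if n=="top" else "raw_side.png")
    pts=np.array([[x,y,.125+z] for x in(-.01,.01) for y in(-.013,.013) for z in(0,.042)])@Rz(-.39).T+[.5982,-.035,.075]
    q=proj(n,pts); c=q.mean(0); x0,y0=np.int32(q.min(0)-7); x1,y1=np.int32(q.max(0)+8)
    m=im[y0:y1,x0:x1].max(2)<50; ys,xs=np.nonzero(m)
    print(n,"pred",c,q.min(0),q.max(0),"obs dark",xs.mean()+x0,ys.mean()+y0,(xs.min()+x0,xs.max()+x0,ys.min()+y0,ys.max()+y0),m.sum())
    i0=cv2.imread(f"raw_{n}.png"); d=(np.abs(im.astype(int)-i0).max(2)>60).astype(np.uint8)
    N,_,st,_=cv2.connectedComponentsWithStats(d); print([tuple(map(int,s)) for s in st[1:] if s[4]>25])
E
```

```text
side pred [260.82677905 144.9750897 ] [256.01771172 137.36780004] [265.77553059 152.62345501] obs dark 260.41379310344826 145.44827586206895 (np.int64(257), np.int64(264), np.int64(140), np.int64(151)) 87
[(451, 0, 34, 35, 651), (480, 0, 32, 28, 571), (408, 8, 18, 25, 144), (358, 19, 31, 30, 441), (416, 31, 86, 94, 1778), (360, 52, 10, 5, 26), (328, 79, 9, 21, 107), (493, 83, 13, 9, 51), (346, 85, 15, 32, 239), (376, 84, 43, 45, 752), (374, 105, 138, 73, 4209), (338, 136, 9, 7, 37), (257, 139, 8, 17, 100), (298, 146, 22, 20, 252), (266, 155, 12, 6, 51), (333, 159, 8, 7, 31), (242, 160, 37, 27, 728), (398, 162, 55, 34, 850), (361, 174, 20, 31, 274), (305, 190, 70, 71, 1244), (480, 197, 21, 23, 153), (183, 223, 44, 27, 507), (348, 225, 10, 15, 84), (337, 242, 14, 17, 104), (455, 249, 37, 22, 470), (214, 257, 10, 7, 40), (334, 260, 18, 8, 84), (368, 303, 14, 14, 44)]
top pred [295.17036439 175.76123478] [289.36295905 169.87526566] [301.14324962 181.50447712] obs dark 293.9375 176.59375 (np.int64(284), np.int64(301), np.int64(168), np.int64(181)) 32
[(280, 163, 30, 27, 353), (428, 175, 78, 105, 1221), (342, 181, 104, 108, 3501), (448, 182, 9, 10, 30), (278, 184, 22, 16, 165), (168, 190, 22, 30, 288), (303, 190, 9, 6, 31), (190, 196, 24, 22, 237), (191, 217, 8, 8, 42), (254, 269, 66, 48, 1687), (145, 290, 117, 94, 4813), (386, 298, 126, 60, 4710), (258, 339, 6, 7, 28), (306, 338, 43, 10, 62), (409, 367, 28, 6, 80), (381, 368, 22, 3, 35)]
```

The handle lies within 0.6 px of an upright, centred gauge in the side camera and within about 1.5 px in the top camera. No changes show up at the bystanders that are in clear view.

```bash
python3 -c "
from workcell import manip
print(manip.finish_job())"
```

```text
the job is handed in; nothing more can be done
None
```

The job is handed in at about 29 s: the cap lies flat in its tray, and the gauge stands released over the block, upright within about 1° and centred to about 3 mm by my camera fits; the foot reading was not checked directly.

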